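# Index the sauce carousel and snap the last pot's cap on

## Robot

A 6-joint arm with a two-finger parallel gripper is mounted at the origin on the work surface. World frame = base frame: x ahead of the robot, y to its left, z up, the work surface at z = 0. Lengths are in m, angles in rad, forces in N, time in s.
With the tool pointing down it reaches from about 0.35 to 0.775 m from the base axis. Payload 7.3 kg.
Tool frame: the origin (TCP) lies midway between the tips of the shut fingers; the grasp point (between the pads) lies 19 mm behind it (robot.grip_depth is the z of the grasp point in the tool frame, in m); z points along the fingers, y is the line along which they close (so a half turn about z gives the same grasp; the last joint's range is limited). The gripper opens to 92 mm and grips with 3 to 60 N. Pads are 19 mm wide; open, the fingers measure 130 mm over their backs; the gripper's body (75 mm by 190 mm) begins 47 mm behind the grasp point.
Start: joints at [-1.314, 0.342, 1.524, -0, 1.275, -0.146], TCP at [0.206, -0.483, 0.227] pointing down, gripper open.
Joint ranges: [-2.53, 2.53], [-0.77, 2.02], [0.04, 2.7], [-1, 4.14], [0.28, 2.66], [-3.11, 3.11]. Speed limits (rad/s): [2.57, 2.57, 3.14, 3.14, 3.14, 3.14].

## Interface

Orientations are given as [roll, pitch, yaw] about the fixed x, y, z axes, in that order (R = Rz(yaw) Ry(pitch) Rx(roll)).
In Python, from cell import robot, viewer gives the robot as it stands.
- The arm moves only by the tool step_arm, never from a script. Its argument "increments" is a list of rows, each an object with "delta_pos": the shift along the tool's x, y, z in cm, a list of three; "dr": the turn, a rotation vector about the tool's x, y, z in degrees, a list of three; "fingers": the closure, from -1 (fully open) to 1 (shut), so that 0 is half open. In form: [{"delta_pos": [tx, ty, tz], "dr": [wx, wy, wz], "fingers": fingers}, ...]. A call has exactly 5 rows; each row is the pose to reach, as a shift and turn from the pose commanded when the call began, along the tool's axes at that moment; what a row does not reach only later rows make up. A row lasts 1/8 s, in which the tool goes at most 62.5 mm and 10.7 degrees, less where a joint would pass 70% of its speed; a pose out of reach is approached as far as the arm can. A call with a gripper value outside its range is refused whole. The fingers move at their own pace and stop on an object; "newtons" is the grip in N (left out, the last holds). Time passes only in rows, so rows that repeat a pose let the fingers close, or fill a call up. It gives the time, the measured TCP pose, the force, the opening and the grip force at its end, in the units of the state.
- robot.observe(): the state, without advancing time (a new reading comes with each control period).
- viewer.read_camera(name): name is "scene" or "top" or "wrist"; returns the picture (400x640x3 uint8, red, green, blue); there is no depth.
- viewer.camera_params(name): a dict with "K" (3x3 intrinsics, pixels), "T" (4x4, takes a point from camera to world coordinates). Camera axes: x right, y down, z forward; pixel columns grow to the right and rows downward; lengths in m; the calibration is good to about 2 mm. A picture is of the moment at which its call begins: read the wrist's pose just before it. camera_params takes no time and is no camera call; for the wrist camera it gives the pose at the moment of the call.
- robot.hand_in(): hands the job in; it is judged then, once.
The state is a dict: "time": time; "qpos": joint angles; "qvel": joint speeds; "joint_efforts": joint torques, N m; "tool_pos": TCP position; "tool_rot": TCP orientation; "contact_force": force on the tool from outside, world axes, zero at the start; "torque": the same for the moment, N m; "opening": finger opening in m; "grip_force": force on a finger pad.
Only numpy, scipy, OpenCV 4.12 (cv2) and the standard library are available. Lean on these libraries where they do the work, as an engineer would, in place of code of your own. Each camera call takes 0.05 s, during which the arm holds its last target. There are 200 camera calls.

## Task

Take the steel peg and turn the carousel counter-clockwise as seen from above, until the open white pot clicks into its stop at the blue marker. Then pick the red snap cap off its post and press it straight down onto the white pot's neck until it clicks, and keep pressing after the click until it is fully home, squashing the blue seal ring down. Finish while still holding the cap and pressing it firmly down, and leave the other things on the bench where they are.

Things in the scene. Friction and masses are not known exactly. Their poses are not given: they have to be found in the camera images.
- stand: fixed carousel base; origin on the bench under the turning axis; its -x axis points to the blue marker block (reaches 138 mm from the axis, 28 mm high). On it turns an aluminium plate 216 mm across, top 40 mm above the bench, with three pots 54 mm across, 65 mm from the axis, 120 degrees apart: the open white one, and a yellow and a green one already capped (tops at 128 mm)
- carousel (a joint): turn of the plate, rad, counter-clockwise from above positive; 0 = white pot at the blue marker, held by a spring detent that catches within about 0.1 rad and takes about 0.3 N m to enter or leave; elsewhere it turns with light friction and stays where it is left. Starts between -1.7 and -0.7
- peg_top (a point): centre of the top of the upright steel turning peg, 20 mm in diameter, standing 95 mm tall on the plate (top 135 mm above the bench), 90 mm from the axis, 60 degrees counter-clockwise round the plate from the white pot; no pot is nearer than 40 mm to its surface. Fixed to the plate
- neck (a point): centre of the top of the open white pot's neck, 119 mm above the bench. The neck is an upright stud 20 mm in diameter, its top 4 mm coned to 12 mm, standing 24 mm above the pot's shoulder, with four small spring catches 10 mm below its top that stick out to 27 mm across. z is up
- cap: red loose snap cap, 36 mm in diameter, 28 mm high, 30 g, upright; origin at the centre of its open underside; hollow 20 mm deep, mouth 23 mm wide. On the neck it meets the catches with its underside about 5 mm below the neck's top, needs about 7 to 10 N, clicks (force drops, cap is drawn down) at 9 to 13 mm, meets the seal at 16.5 mm, is fully home at 19.5 mm
- seal (a joint): travel (m) of the blue spring seal ring, 32 mm in diameter, round the foot of the white pot's neck: 0 free, 0.003 fully squashed, which takes 7 N beyond the click; it springs nearly all the way back under a clicked cap that is not pressed
- cap_post: fixed round metal post, 44 mm in diameter on a 68 mm foot; its flat top, 60 mm above the bench, carries the cap over a low centre pin 17 mm wide and 6 mm high. Origin under it on the bench. It may stand left or right of the carousel
- spice_jar: amber glass jar, 56 mm across, 85 mm high, origin under its centre; stands at the other side of the carousel from the cap post; leave alone
- oil_bottle: green bottle, 60 mm across, 190 mm high, behind the carousel to the left, origin under its centre; leave alone
- steel_bowl: metal bowl, 130 mm across, 50 mm high, behind the carousel to the right, origin under its centre; leave alone
- weight: brass weight, 48 mm across, 55 mm high, behind the carousel, origin under its centre; leave alone
- brush: brush, 190 mm long, lying at the near right; leave alone
Things that resemble listed ones, but are neither listed nor needed, are in the scene too. What is meant by the cap is not purple or yellow, and is the smaller of those in its own colour.

How it is judged:
By the outcome, as a careful person would: the job done as asked, in the order asked, and still so for the second after the job is handed in, while the arm keeps its last pose, push and grip.
It also fails if it takes over 56 s, if anything falls off the work surface, if the arm or the gripper's body presses on something with over 40 N, if the wrist force passes 120 N, or if a joint passes its speed limit or range.

## Working session

There is one attempt and no reset: what is moved stays moved. The work goes in short steps, Python scripts to look and compute and a tool call to move; the robot and the scene stay as the last step left them, time stands still between calls to the robot, and variables do not carry over. Pictures are saved under pics/ and viewed, at most 10 in all, crops included, and the job is handed in when it is done.

Besides the shell and the picture viewer there is one more tool, called after ">>>" by a JSON object that holds its "method" and its "body", one argument or row to a line. step_arm: Moves the arm, as the interface text tells. Its arguments: {"type":"object","properties":{"increments":{"type":"array"},"newtons":{"type":"number"}},"required":["increments"]}

```bash
mkdir -p pics; ls; python3 - <<'E'
from cell import robot, viewer
import cv2,numpy as np
for n in("scene","top"):
    im=viewer.read_camera(n); cv2.imwrite(f"pics/{n}0.png",im[:,:,::-1])
    p=viewer.camera_params(n); print(n,p["K"].round(1).tolist(),p["T"].round(3).tolist())
s=robot.observe(); print(s["time"],s["tool_pos"],s["tool_rot"],s["opening"],robot.grip_depth)
E
```

```text
pics
scene [[424.4, 0.0, 317.1], [0.0, 424.4, 198.1], [0.0, 0.0, 1.0]] [[-0.611, 0.45, -0.651, 1.278], [0.791, 0.36, -0.494, 0.563], [0.012, -0.817, -0.576, 0.758], [0.0, 0.0, 0.0, 1.0]]
top [[442.7, 0.0, 318.1], [0.0, 442.7, 201.3], [0.0, 0.0, 1.0]] [[-0.023, -0.979, 0.202, 0.261], [-1.0, 0.022, -0.01, -0.006], [0.006, -0.202, -0.979, 1.448], [0.0, 0.0, 0.0, 1.0]]
0.1 [ 0.20571012 -0.48264627  0.22611663] [-3.14024657e+00 -2.02149073e-04  4.02741628e-01] 0.0920893102083349 -0.0188
```

View pics/top0.png

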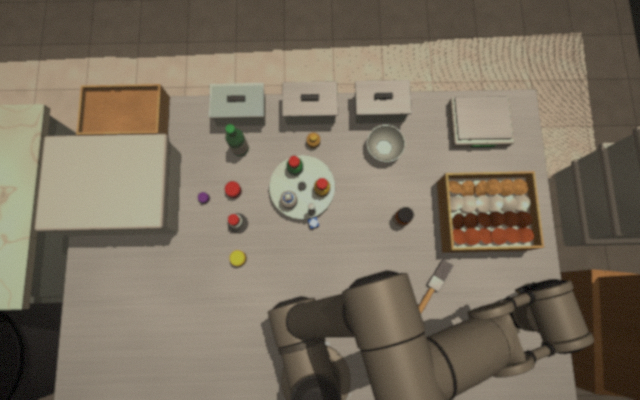

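View pics/scene0.png

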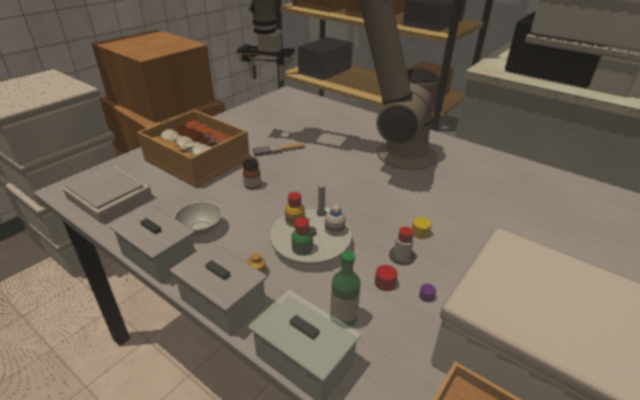

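Red things in top view: a loose red disc (233,189), larger and on the bench; a red cap on the grey post (235,221); the red pot caps (295,163) and (322,186). Purple (203,198) and yellow (238,258) are excluded. I choose (235,221) and check it in a crop while measuring. The white pot is at about (289,199), the peg near (312,208) and the blue marker at (313,223).

```bash
cat > h.py <<'E'
import cv2,numpy as np
from cell import robot,viewer
from scipy.spatial.transform import Rotation as R
def ray(p,uv,z):
    K,T=p["K"],p["T"]; d=T[:3,:3]@np.linalg.solve(K,[uv[0],uv[1],1.]); o=T[:3,3]
    return o+d*(z-o[2])/d[2]
def proj(p,X):
    c=np.linalg.inv(p["T"])@np.r_[X,1]; u=p["K"]@c[:3]; return u[:2]/u[2]
def blobs(im,lo,hi,amin=8):
    h=cv2.cvtColor(im,cv2.COLOR_RGB2HSV); m=cv2.inRange(h,np.array(lo),np.array(hi))
    if lo[0]==0: m|=cv2.inRange(h,np.array([172,lo[1],lo[2]]),np.array([180,hi[1],hi[2]]))
    n,_,s,c=cv2.connectedComponentsWithStats(m)
    return [(c[i].round(1).tolist(),s[i].tolist()) for i in range(1,n) if s[i][4]>=amin]
def totool(dX):  # world shift -> tool cm
    s=robot.observe(); return R.from_euler("xyz",s["tool_rot"]).inv().apply(dX)*100
E
python3 - <<'E'
from h import *
t=cv2.imread("pics/top0.png")[:,:,::-1].copy(); s=cv2.imread("pics/scene0.png")[:,:,::-1].copy()
pt=viewer.camera_params("top"); ps=viewer.camera_params("scene")
for b in blobs(t,(0,130,90),(8,255,255)): print("red",b,ray(pt,b[0],.088).round(3))
for b in blobs(t,(100,60,80),(125,255,255),4): print("blue",b,ray(pt,b[0],.028).round(3))
h=cv2.cvtColor(t,cv2.COLOR_RGB2HSV)[150:225,262:342]
# plate ellipse from bright low-sat mask
m=cv2.inRange(h,(25,0,150),(95,70,255)); c=max(cv2.findContours(m,0,1)[0],key=cv2.contourArea)
e=cv2.fitEllipse(cv2.convexHull(c)); u=(e[0][0]+262,e[0][1]+150); print("plate",u,e[1],ray(pt,u,.04))
a=cv2.resize(t[145:270,190:345],None,fx=5,fy=4.7,interpolation=3)[:,:,::-1]
b=cv2.resize(s[170:300,260:445],None,fx=4.3,fy=4.3,interpolation=3)[:,:,::-1]
a=cv2.resize(a,(400,320));cv2.imwrite("pics/c1.png",np.vstack([cv2.resize(t[145:235,190:345],(620,360))[:,:,::-1],cv2.resize(s[175:265,260:415],(620,240*1))[:,:,::-1]]))
E
```

```text
red ([293.5, 161.3], [289, 156, 10, 11, 91]) [0.673 0.056 0.088]
red ([321.4, 183.5], [317, 179, 10, 10, 87]) [ 0.598 -0.032  0.088]
red ([232.1, 188.9], [225, 182, 16, 15, 182]) [0.587 0.25  0.088]
red ([233.0, 219.3], [228, 214, 11, 11, 93]) [0.49  0.246 0.088]
red ([505.6, 235.4], [502, 233, 7, 7, 16]) [ 0.42  -0.598  0.088]
red ([522.1, 236.8], [519, 233, 7, 8, 16]) [ 0.415 -0.648  0.088]
red ([501.0, 237.2], [499, 235, 5, 5, 8]) [ 0.415 -0.583  0.088]
red ([468.4, 239.9], [467, 236, 4, 8, 9]) [ 0.409 -0.481  0.088]
blue ([315.0, 217.7], [314, 217, 3, 3, 7]) [ 0.499 -0.009  0.028]
blue ([308.9, 219.9], [308, 219, 3, 3, 8]) [0.492 0.011 0.028]
blue ([310.8, 226.8], [310, 226, 3, 3, 6]) [0.47  0.005 0.028]
plate (301.8828430175781, 186.31776428222656) (63.09922409057617, 65.84640502929688) [0.60198757 0.03132597 0.04      ]
```

View pics/c1.png

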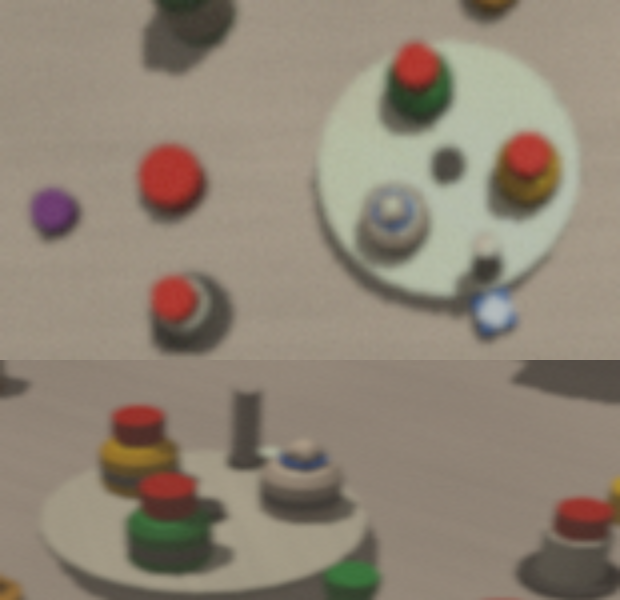

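The crop shows the red cap on its grey post at top (233,219), while the larger red one lies on the bench at (232,189). The neck top is at about (288,197) and the peg top at about (312,206).

```bash
python3 - <<'E'
from h import *
pt=viewer.camera_params("top"); ps=viewer.camera_params("scene")
P={k:ray(pt,u,z) for k,u,z in[("green",(293.5,161.3),.127),("yellow",(321.4,183.5),.127),("neck",(288.25,196.75),.119),("peg",(311.75,205.75),.135),("mark",(312.5,223),.028),("cap",(233,219.3),.088),("axis",(301.9,186.3),.04)]}
c=(P["green"]+P["yellow"]+P["neck"])/3; print("c pots",c)
for k,v in P.items():
    d=v-P["axis"]; print(k,v.round(3),np.hypot(*d[:2]).round(3),np.degrees(np.arctan2(d[1],d[0])).round(1),proj(ps,v).round(0))
E
```

```text
c pots [0.60019059 0.03145231 0.12433333]
green [0.661 0.054 0.127] 0.063 20.8 [303. 221.]
yellow [ 0.588 -0.031  0.127] 0.064 -102.3 [295. 195.]
neck [0.551 0.072 0.119] 0.065 141.8 [336. 205.]
peg [0.518 0.    0.135] 0.09 -159.6 [321. 185.]
mark [ 0.482 -0.001  0.028] 0.124 -165.1 [328. 210.]
cap [0.49  0.246 0.088] 0.242 117.7 [406. 230.]
axis [0.602 0.031 0.04 ] 0.0 0.0 [311. 233.]
```

```bash
cat >> h.py <<'E'
def go(X,yaw_deg):
    s=robot.observe(); Rc=R.from_euler("xyz",s["tool_rot"]); G=R.from_euler("xyz",[np.pi,0,np.radians(yaw_deg)])
    print("t",round(s["time"],2),"tcp",s["tool_pos"].round(4),"yaw",np.degrees(s["tool_rot"]).round(1),"F",np.round(s["contact_force"],1),"open",round(s["opening"],4))
    print("go",(Rc.inv().apply(np.array(X)-s["tool_pos"])*100).round(2),np.degrees((Rc.inv()*G).as_rotvec()).round(1))
E
python3 -c "
from h import *
go([.518,0,.23],21)"
```

```text
t 0.1 tcp [ 0.2057 -0.4826  0.2261] yaw [-179.9   -0.    23.1] F [ 0.5 -0.3  0.5] open 0.0921
go [ 47.65 -32.16  -0.34] [-0.1 -0.   2.1]
```

>>> {"method": "step_arm", "body": {
  "increments": [
    {"delta_pos": [5, -3.4, 0], "dr": [0, 0, 0], "fingers": -0.09},
    {"delta_pos": [10, -6.8, 0], "dr": [0, 0, 1], "fingers": -0.09},
    {"delta_pos": [15, -10.1, 0], "dr": [0, 0, 2], "fingers": -0.09},
    {"delta_pos": [20, -13.5, -0.3], "dr": [0, 0, 2], "fingers": -0.09},
    {"delta_pos": [25, -16.9, -0.3], "dr": [0, 0, 2], "fingers": -0.09}
  ],
  "newtons": 20
}}

```text
time: 0.72
tool_pos: [0.3703, -0.2278, 0.2298]
tool_rot: [3.141, -0.0, 0.367]
contact_force: [0.2, -0.7, -0.3]
opening: 0.0508
grip_force: 0.0
```

>>> {"method": "step_arm", "body": {
  "increments": [
    {"delta_pos": [5, -3.4, 0], "dr": [0, 0, 0], "fingers": -0.09},
    {"delta_pos": [10, -6.8, 0], "dr": [0, 0, 0], "fingers": -0.09},
    {"delta_pos": [15, -10.1, 0], "dr": [0, 0, 0], "fingers": -0.09},
    {"delta_pos": [20, -13.5, 0], "dr": [0, 0, 0], "fingers": -0.09},
    {"delta_pos": [22.6, -15.2, 0], "dr": [0, 0, 0], "fingers": -0.09}
  ]
}}

```text
time: 1.35
tool_pos: [0.5267, -0.0037, 0.2292]
tool_rot: [-3.141, 0.0, 0.37]
contact_force: [-0.1, -0.3, -0.2]
opening: 0.0501
grip_force: 0.0
```

```bash
python3 - <<'E'
from h import *
go([.518,0,.23],21)
p=viewer.camera_params("wrist"); im=viewer.read_camera("wrist"); cv2.imwrite("pics/w1.png",im[:,:,::-1])
print(p["K"].round(1).tolist(),p["T"].round(3).tolist())
for X in([.518,0,.135],[.551,.072,.119],[.5875,-.031,.128]): print(proj(p,np.array(X)).round(0))
E
```

```text
t 1.35 tcp [ 0.5267 -0.0037  0.2292] yaw [-180.     0.    21.2] F [-0.1 -0.3 -0.2] open 0.0501
go [-0.67 -0.66 -0.08] [-0.   0.   0.2]
[[289.6, 0.0, 321.1], [0.0, 289.6, 199.6], [0.0, 0.0, 1.0]] [[0.362, -0.888, -0.284, 0.604], [-0.932, -0.345, -0.111, 0.026], [0.0, 0.305, -0.952, 0.386], [0.0, 0.0, 0.0, 1.0]]
[314. 209.]
[254. 144.]
[375. 149.]
```

View pics/w1.png

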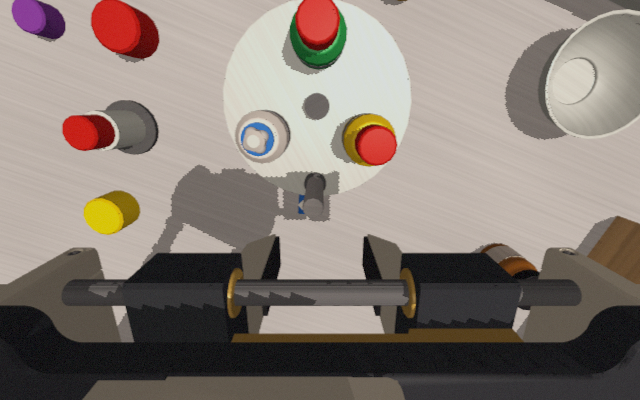

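The wrist view shows the peg top near (314,209) as predicted, the neck at (257,142), and the red cap on its post at (86,132). The peg estimate holds, so I descend on it.

>>> {"method": "step_arm", "body": {
  "increments": [
    {"delta_pos": [-0.7, -0.65, 3], "dr": [0, 0, 0], "fingers": -0.09},
    {"delta_pos": [-0.7, -0.65, 6.5], "dr": [0, 0, 0], "fingers": -0.09},
    {"delta_pos": [-0.7, -0.65, 10], "dr": [0, 0, 0], "fingers": -0.09},
    {"delta_pos": [-0.7, -0.65, 12.9], "dr": [0, 0, 0], "fingers": -0.09},
    {"delta_pos": [-0.7, -0.65, 12.9], "dr": [0, 0, 0], "fingers": 0.3}
  ],
  "newtons": 20
}}

```text
time: 2.02
tool_pos: [0.5151, -0.0028, 0.0987]
tool_rot: [-3.139, 0.005, 0.368]
contact_force: [-0.5, -0.5, -0.1]
opening: 0.044
grip_force: 0.0
```

>>> {"method": "step_arm", "body": {
  "increments": [
    {"delta_pos": [0, 0, 0], "dr": [0, 0, 0], "fingers": 0.8},
    {"delta_pos": [0, 0, 0], "dr": [0, 0, 0], "fingers": 0.8},
    {"delta_pos": [0, 0, 0], "dr": [0, 0, 0], "fingers": 0.8},
    {"delta_pos": [0, 0, 0], "dr": [0, 0, 0], "fingers": 0.8},
    {"delta_pos": [0, 0, 0], "dr": [0, 0, 0], "fingers": 0.8}
  ]
}}

```text
time: 2.65
tool_pos: [0.5175, -0.003, 0.1019]
tool_rot: [3.14, -0.002, 0.368]
contact_force: [-1.4, -0.8, 5.9]
opening: 0.0197
grip_force: 20.0
```

>>> {"method": "step_arm", "body": {
  "increments": [
    {"delta_pos": [0.05, 0.94, 0], "dr": [0, 0, -6], "fingers": 0.8},
    {"delta_pos": [0.2, 1.87, 0], "dr": [0, 0, -12], "fingers": 0.8},
    {"delta_pos": [0.44, 2.78, 0], "dr": [0, 0, -18], "fingers": 0.8},
    {"delta_pos": [0.78, 3.66, 0], "dr": [0, 0, -24], "fingers": 0.8},
    {"delta_pos": [1.21, 4.5, 0], "dr": [0, 0, -30], "fingers": 0.8}
  ],
  "newtons": 12
}}

```text
time: 3.28
tool_pos: [0.5457, -0.0408, 0.1018]
tool_rot: [3.139, -0.002, 0.894]
contact_force: [2.6, 1.6, 3.7]
opening: 0.0197
grip_force: 12.0
```

```bash
python3 - <<'E'
from h import *
th=np.radians(255); c=np.array([.601,.031]); t=c+.09*np.array([np.cos(th),np.sin(th)])
go([*t,.1],75)
p=viewer.camera_params("wrist"); im=viewer.read_camera("wrist"); cv2.imwrite("pics/w2.png",im[:,:,::-1])
E
```

```text
t 3.27 tcp [ 0.5457 -0.0408  0.1018] yaw [ 1.798e+02 -1.000e-01  5.120e+01] F [2.6 1.6 3.7] open 0.0197
go [0.82 3.44 0.2 ] [  0.2  -0.1 -23.8]
```

View pics/w2.png

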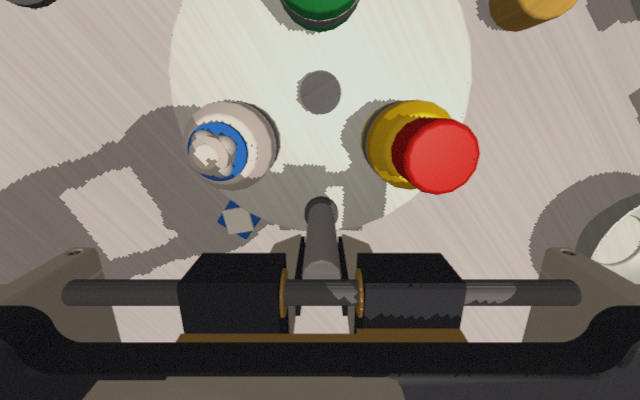

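The plate is turning with the peg: axis at (320,93), marker at (239,219), neck top around (212,154). I use these to refine the remaining turn.

```bash
python3 - <<'E'
from h import *
p=viewer.camera_params("wrist")
a=ray(p,(320,93),.04); m=ray(p,(239,219),.028); n=ray(p,(212,154),.119); g=robot.observe()["tool_pos"]
an=lambda v:np.degrees(np.arctan2(v[1]-a[1],v[0]-a[0]))%360
print("axis",a.round(4),"mark",m.round(4),an(m),np.hypot(*(m-a)[:2]),"neck",n.round(4),an(n),np.hypot(*(n-a)[:2]),"peg",an(g),np.hypot(*(g-a)[:2]))
E
```

```text
axis [0.6036 0.0311 0.04  ] mark [ 0.4866 -0.0045  0.028 ] 196.91263434900267 0.12227643965632452 neck [0.5432 0.0392 0.119 ] 172.3231147693987 0.060949404239044665 peg 231.9815460442096 0.09224159706312145
```

>>> {"method": "step_arm", "body": {
  "increments": [
    {"delta_pos": [0.05, 0.94, 0], "dr": [0, 0, -6], "fingers": 0.8},
    {"delta_pos": [0.2, 1.87, 0], "dr": [0, 0, -12], "fingers": 0.8},
    {"delta_pos": [0.44, 2.78, 0], "dr": [0, 0, -18], "fingers": 0.8},
    {"delta_pos": [0.78, 3.66, 0], "dr": [0, 0, -24], "fingers": 0.8},
    {"delta_pos": [0.78, 3.66, 0], "dr": [0, 0, -24], "fingers": 0.8}
  ]
}}

```text
time: 3.95
tool_pos: [0.5796, -0.0576, 0.1017]
tool_rot: [3.137, -0.0, 1.309]
contact_force: [6.4, 1.0, 4.1]
opening: 0.0197
grip_force: 12.0
```

```bash
python3 - <<'E'
from h import *
p=viewer.camera_params("wrist"); im=viewer.read_camera("wrist"); cv2.imwrite("pics/w3.png",im[:,:,::-1])
s=robot.observe(); Rr=R.from_euler("xyz",s["tool_rot"]); print("F tool",Rr.inv().apply(s["contact_force"]),s["tool_pos"])
for b in blobs(im,(100,120,60),(125,255,255),20): print(b)
E
```

```text
F tool [ 2.01669042  5.72762116 -2.97502611] [ 0.57960665 -0.05754364  0.10175202]
([227.1, 146.6], [188, 123, 60, 58, 915])
([173.7, 172.2], [170, 166, 7, 14, 59])
([207.2, 187.1], [205, 184, 7, 8, 32])
([191.7, 194.6], [185, 191, 15, 8, 62])
```

View pics/w3.png

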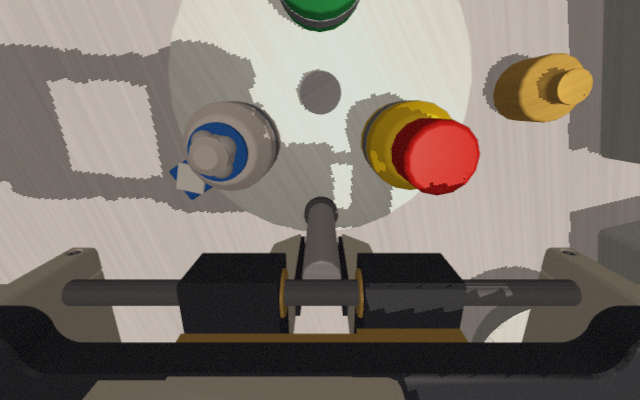

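The marker (190,181) lies behind the white pot along the line from the axis, and the force pulls the peg forwards into the detent. I release so the spring can settle it.

>>> {"method": "step_arm", "body": {
  "increments": [
    {"delta_pos": [0, 0.1, 0], "dr": [0, 0, 0], "fingers": 0.4},
    {"delta_pos": [0, 0.1, 0], "dr": [0, 0, 0], "fingers": -0.09},
    {"delta_pos": [0, 0.1, 0], "dr": [0, 0, 0], "fingers": -0.09},
    {"delta_pos": [0, 0.1, 0], "dr": [0, 0, 0], "fingers": -0.09},
    {"delta_pos": [0, 0.1, 0], "dr": [0, 0, 0], "fingers": -0.09}
  ]
}}

```text
time: 4.62
tool_pos: [0.5786, -0.0577, 0.1006]
tool_rot: [-3.141, 0.0, 1.31]
contact_force: [-0.4, 0.2, -0.1]
opening: 0.0501
grip_force: 0.0
```

>>> {"method": "step_arm", "body": {
  "increments": [
    {"delta_pos": [0, 0, -3], "dr": [0, 0, 0], "fingers": -0.09},
    {"delta_pos": [0, 0, -7], "dr": [0, 0, 0], "fingers": -0.09},
    {"delta_pos": [0, 0, -11], "dr": [0, 0, 0], "fingers": -0.09},
    {"delta_pos": [0, 0, -13], "dr": [0, 0, 0], "fingers": -0.09},
    {"delta_pos": [0, 0, -13], "dr": [0, 0, 0], "fingers": -0.09}
  ]
}}

```text
time: 5.25
tool_pos: [0.5794, -0.0578, 0.2323]
tool_rot: [3.138, -0.0, 1.31]
contact_force: [0.1, -0.3, -0.2]
opening: 0.0499
grip_force: 0.0
```

```bash
python3 - <<'E'
from h import *
p=viewer.camera_params("wrist"); im=viewer.read_camera("wrist"); cv2.imwrite("pics/w4.png",im[:,:,::-1])
s=robot.observe(); print(s["tool_pos"],s["contact_force"],s["time"])
g=np.array([.602,.031]); 
for k,r,t,z in(("axis",0,0,.04),("neck",.065,196,.119),("mark",.122,196,.028),("peg",.09,256,.135)):
    print(k,proj(p,np.r_[g+r*np.array([np.cos(np.radians(t)),np.sin(np.radians(t))]),z]).round(0))
E
```

```text
[ 0.57869945 -0.05768684  0.23067903] [-0.65380509  0.54825032 -0.53125859] 5.3
axis [320.  99.]
neck [259. 135.]
mark [236. 152.]
peg [322. 199.]
```

View pics/w4.png

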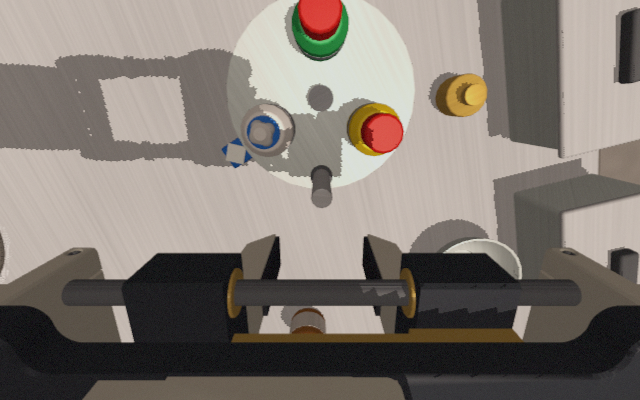

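The view shows neck top ≈ (262,131), peg top (322,200), axis (320,98) and marker (237,153), close to the predicted positions. I measure the neck now and plan the move above the cap.

```bash
python3 - <<'E'
from h import *
p=viewer.camera_params("wrist"); im=cv2.imread("pics/w4.png")[:,:,::-1].copy()
for b in blobs(im,(100,110,50),(125,255,255),15): print(b)
a=ray(p,(320,98),.04); m=ray(p,(237,153),.028); pg=ray(p,(322,200),.135)
for n in(ray(p,(262,131),.119),ray(p,(264,131.5),.098)): print("neck",n.round(4),np.degrees(np.arctan2(*(n-a)[1::-1]))%360)
print(a.round(4),m.round(4),np.degrees(np.arctan2(*(m-a)[1::-1]))%360,"peg",pg.round(4),np.degrees(np.arctan2(*(pg-a)[1::-1]))%360)
pt=viewer.camera_params("top"); t=viewer.read_camera("top"); cv2.imwrite("pics/t2.png",t[:,:,::-1])
for b in blobs(t,(0,130,90),(8,255,255),40): print(b,ray(pt,b[0],.087).round(4))
go([.49,.245,.2],75)
E
```

```text
([266.0, 130.5], [247, 116, 33, 33, 292])
([236.5, 141.8], [231, 138, 11, 8, 42])
([224.4, 149.5], [222, 146, 5, 9, 29])
([247.1, 156.7], [245, 151, 7, 11, 41])
([234.9, 164.3], [231, 162, 10, 6, 27])
neck [0.5426 0.0161 0.119 ] 195.19674547321648
neck [0.5399 0.0146 0.098 ] 195.8291639746284
[0.6011 0.032  0.04  ] [ 0.4849 -0.0034  0.028 ] 196.95079857918265 peg [ 0.5796 -0.0564  0.135 ] 256.3400968141033
([314.0, 164.7], [310, 161, 9, 9, 64]) [ 0.6607 -0.0097  0.087 ]
([280.4, 175.5], [275, 171, 11, 10, 89]) [0.6274 0.0977 0.087 ]
([232.1, 188.9], [225, 182, 16, 15, 182]) [0.587  0.2501 0.087 ]
([232.9, 219.2], [228, 214, 11, 11, 93]) [0.4902 0.2461 0.087 ]
t 5.35 tcp [ 0.5782 -0.0576  0.2297] yaw [-179.9    0.    75.1] F [-0.6  0.5 -0.7] open 0.05
go [ 26.97 -16.31   2.99] [-0.1  0.   0.1]
```

>>> {"method": "step_arm", "body": {
  "increments": [
    {"delta_pos": [4.8, -2.9, 0], "dr": [0, 0, 0], "fingers": -0.4},
    {"delta_pos": [9.7, -5.9, 0], "dr": [0, 0, 0], "fingers": -0.4},
    {"delta_pos": [14.6, -8.8, 0], "dr": [0, 0, 0], "fingers": -0.4},
    {"delta_pos": [19.5, -11.8, 0.5], "dr": [0, 0, 0], "fingers": -0.4},
    {"delta_pos": [24.3, -14.7, 1.5], "dr": [0, 0, 0], "fingers": -0.4}
  ]
}}

```text
time: 5.98
tool_pos: [0.4981, 0.2165, 0.2143]
tool_rot: [-3.14, 0.001, 1.31]
contact_force: [0.5, 0.4, 0.2]
opening: 0.0639
grip_force: 0.0
```

>>> {"method": "step_arm", "body": {
  "increments": [
    {"delta_pos": [2.65, -1.6, 1], "dr": [0, 0, 0], "fingers": -0.4},
    {"delta_pos": [2.65, -1.6, 2], "dr": [0, 0, 0], "fingers": -0.4},
    {"delta_pos": [2.65, -1.6, 3], "dr": [0, 0, 0], "fingers": -0.4},
    {"delta_pos": [2.65, -1.6, 3], "dr": [0, 0, 0], "fingers": -0.4},
    {"delta_pos": [2.65, -1.6, 3], "dr": [0, 0, 0], "fingers": -0.4}
  ]
}}

```text
time: 6.6
tool_pos: [0.4912, 0.2438, 0.1858]
tool_rot: [3.141, -0.0, 1.309]
contact_force: [-0.4, 0.2, -0.1]
opening: 0.0639
grip_force: 0.0
```

```bash
python3 - <<'E'
from h import *
p=viewer.camera_params("wrist"); im=viewer.read_camera("wrist"); cv2.imwrite("pics/w5.png",im[:,:,::-1])
print(proj(p,np.array([.49,.246,.088])))
for b in blobs(im,(0,150,60),(8,255,255),80): print(b)
hs=cv2.cvtColor(im,cv2.COLOR_RGB2HSV)
go([.49,.246,.065],75)
E
```

```text
[319.64985985 198.94403324]
([414.9, 143.8], [387, 120, 56, 50, 2187])
([320.8, 194.5], [303, 174, 37, 42, 1207])
t 6.65 tcp [0.4912 0.244  0.186 ] yaw [180.  -0.  75.] F [-0.6 -0.6 -1.4] open 0.0644
go [ 0.16 -0.17 12.1 ] [ 0. -0.  0.]
```

View pics/w5.png

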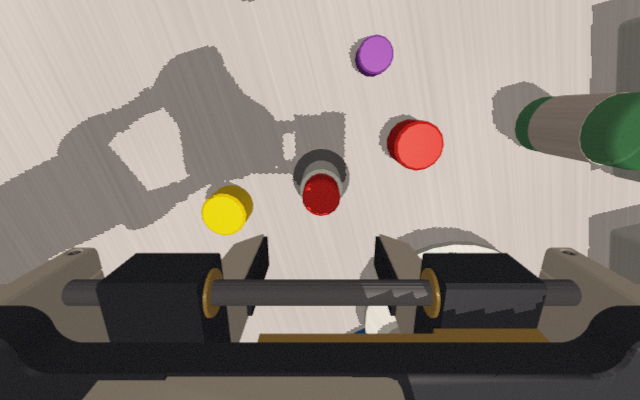

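The wrist view shows the red cap on its post at about (321,196), the larger red one at (415,145), yellow at (224,213) and the bottle at the right. The prediction was within 2 px, so I descend and grip.

>>> {"method": "step_arm", "body": {
  "increments": [
    {"delta_pos": [0.2, -0.1, 4], "dr": [0, 0, 0], "fingers": -0.4},
    {"delta_pos": [0.2, -0.1, 8], "dr": [0, 0, 0], "fingers": -0.4},
    {"delta_pos": [0.2, -0.1, 11], "dr": [0, 0, 0], "fingers": -0.4},
    {"delta_pos": [0.2, -0.1, 12], "dr": [0, 0, 0], "fingers": -0.4},
    {"delta_pos": [0.2, -0.1, 12], "dr": [0, 0, 0], "fingers": -0.4}
  ]
}}

```text
time: 7.28
tool_pos: [0.4905, 0.2468, 0.066]
tool_rot: [3.141, -0.0, 1.31]
contact_force: [-0.7, 0.5, 0.9]
opening: 0.0643
grip_force: 0.0
```

>>> {"method": "step_arm", "body": {
  "increments": [
    {"delta_pos": [0, 0, 0], "dr": [0, 0, 0], "fingers": 0},
    {"delta_pos": [0, 0, 0], "dr": [0, 0, 0], "fingers": 0.5},
    {"delta_pos": [0, 0, 0], "dr": [0, 0, 0], "fingers": 0.5},
    {"delta_pos": [0, 0, 0], "dr": [0, 0, 0], "fingers": 0.5},
    {"delta_pos": [0, 0, 0], "dr": [0, 0, 0], "fingers": 0.5}
  ],
  "newtons": 45
}}

```text
time: 7.9
tool_pos: [0.4905, 0.247, 0.0663]
tool_rot: [3.141, -0.0, 1.31]
contact_force: [-1.4, 0.5, 5.4]
opening: 0.0356
grip_force: 45.0
```

>>> {"method": "step_arm", "body": {
  "increments": [
    {"delta_pos": [0, 0, -1], "dr": [0, 0, 0], "fingers": 0.5},
    {"delta_pos": [0, 0, -4], "dr": [0, 0, 0], "fingers": 0.5},
    {"delta_pos": [0, 0, -8], "dr": [0, 0, 0], "fingers": 0.5},
    {"delta_pos": [0, 0, -11], "dr": [0, 0, 0], "fingers": 0.5},
    {"delta_pos": [0, 0, -11], "dr": [0, 0, 0], "fingers": 0.5}
  ]
}}

```text
time: 8.52
tool_pos: [0.4913, 0.2474, 0.1783]
tool_rot: [3.137, -0.003, 1.311]
contact_force: [0.2, -0.9, -1.0]
opening: 0.0354
grip_force: 45.0
```

```bash
python3 - <<'E'
from h import *
go([.54,.0145,.175],75)
E
```

```text
t 8.53 tcp [0.4913 0.2474 0.1783] yaw [179.8  -0.2  75.1] F [ 0.2 -0.9 -1. ] open 0.0354
go [-21.25  10.69   0.31] [ 0.2 -0.2  0.1]
```

>>> {"method": "step_arm", "body": {
  "increments": [
    {"delta_pos": [-4, 2, 0], "dr": [0, 0, 0], "fingers": 0.5},
    {"delta_pos": [-9, 4.5, 0], "dr": [0, 0, 0], "fingers": 0.5},
    {"delta_pos": [-14, 7, 0], "dr": [0, 0, 0], "fingers": 0.5},
    {"delta_pos": [-18.5, 9.3, 0], "dr": [0, 0, 0], "fingers": 0.5},
    {"delta_pos": [-21.2, 10.7, 0], "dr": [0, 0, 0], "fingers": 0.5}
  ]
}}

```text
time: 9.15
tool_pos: [0.5384, 0.0122, 0.1743]
tool_rot: [-3.139, 0.001, 1.308]
contact_force: [0.4, -0.2, 0.2]
opening: 0.0355
grip_force: 45.0
```

>>> {"method": "step_arm", "body": {
  "increments": [
    {"delta_pos": [0, 0, 0], "dr": [0, 0, 0], "fingers": 0.5},
    {"delta_pos": [0, 0, 0], "dr": [0, 0, 0], "fingers": 0.5},
    {"delta_pos": [0, 0, 0], "dr": [0, 0, 0], "fingers": 0.5},
    {"delta_pos": [0, 0, 0], "dr": [0, 0, 0], "fingers": 0.5},
    {"delta_pos": [0, 0, 0], "dr": [0, 0, 0], "fingers": 0.5}
  ]
}}

```text
time: 9.78
tool_pos: [0.5389, 0.0151, 0.1758]
tool_rot: [3.141, 0.0, 1.311]
contact_force: [0.5, -0.3, -0.0]
opening: 0.0354
grip_force: 45.0
```

```bash
python3 - <<'E'
from h import *
go([.54,.0145,.135],75)
p=viewer.camera_params("scene"); im=viewer.read_camera("scene"); w=viewer.read_camera("wrist")
cv2.imwrite("pics/s6.png",np.vstack([cv2.resize(im[150:250,270:430],(480,300),interpolation=2),cv2.resize(w,(480,300))])[:,:,::-1])
g=robot.observe()["tool_pos"]; print("cap under",proj(p,g-[0,0,.006]),"neck",proj(p,np.array([.54,.0145,.119])))
E
```

```text
t 9.78 tcp [0.5389 0.0151 0.1758] yaw [180.    0.   75.1] F [ 0.5 -0.3 -0. ] open 0.0354
go [-0.03  0.12  4.08] [0.  0.  0.1]
cap under [321.20822826 178.97207258] neck [320.53363487 195.33862408]
```

View pics/s6.png

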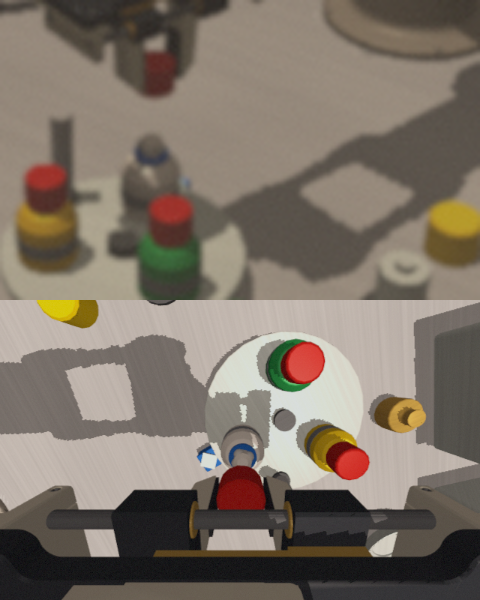

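The cap hangs above the white neck; the scene crop gives a cap column ≈ 322.5 and a neck column ≈ 320.3. I check that lateral offset with blobs before going down.

```bash
python3 - <<'E'
from h import *
p=viewer.camera_params("scene"); im=viewer.read_camera("scene")
for b in blobs(im,(0,120,50),(8,255,255),20): 
    if 250<b[0][0]<430: print("red",b)
for b in blobs(im,(100,60,30),(130,255,255),6): 
    if 250<b[0][0]<430: print("blue",b)
g=robot.observe()["tool_pos"]
print("cap",proj(p,g+[0,0,.01]),"seal",proj(p,np.array([.54,.0145,.1])))
w=viewer.read_camera("wrist"); q=viewer.camera_params("wrist")
for b in blobs(w,(100,110,50),(125,255,255),30): print("wb",b)
for b in blobs(w,(0,150,40),(8,255,255),200): print("wr",b)
print("wrist cap",proj(q,g+[0,0,.022]),"neck",proj(q,np.array([.54,.0145,.119])),"seal",proj(q,np.array([.54,.0145,.099])))
E
```

```text
red ([322.7, 173.2], [319, 168, 9, 13, 91])
red ([284.9, 211.5], [279, 205, 13, 15, 164])
red ([326.2, 222.1], [320, 215, 14, 16, 185])
red ([385.2, 275.8], [376, 265, 21, 24, 389])
cap [321.29266099 173.66797409] seal [320.41222088 201.19703943]
wb ([322.8, 202.2], [305, 192, 37, 31, 344])
wb ([273.4, 202.8], [263, 194, 23, 22, 162])
wb ([290.5, 216.8], [288, 212, 7, 10, 40])
wr ([403.5, 83.6], [374, 56, 59, 56, 2534])
wr ([463.0, 213.7], [435, 189, 57, 51, 2124])
wr ([320.8, 253.5], [288, 221, 67, 59, 3212])
wrist cap [321.75681612 270.26514651] neck [322.86691017 216.6494384 ] seal [322.72351039 208.2161204 ]
```

>>> {"method": "step_arm", "body": {
  "increments": [
    {"delta_pos": [0, 0.1, 1.5], "dr": [0, 0, 0], "fingers": 0.5},
    {"delta_pos": [0, 0.1, 3], "dr": [0, 0, 0], "fingers": 0.5},
    {"delta_pos": [0, 0.1, 4.2], "dr": [0, 0, 0], "fingers": 0.5},
    {"delta_pos": [0, 0.1, 4.8], "dr": [0, 0, 0], "fingers": 0.5},
    {"delta_pos": [0, 0.1, 5.2], "dr": [0, 0, 0], "fingers": 0.5}
  ]
}}

```text
time: 10.6
tool_pos: [0.54, 0.0142, 0.1232]
tool_rot: [-3.141, 0.0, 1.31]
contact_force: [1.1, 0.4, -0.3]
opening: 0.0352
grip_force: 45.0
```

>>> {"method": "step_arm", "body": {
  "increments": [
    {"delta_pos": [0, 0, 0.1], "dr": [0, 0, 0], "fingers": 0.5},
    {"delta_pos": [0, 0, 0.2], "dr": [0, 0, 0], "fingers": 0.5},
    {"delta_pos": [0, 0, 0.3], "dr": [0, 0, 0], "fingers": 0.5},
    {"delta_pos": [0, 0, 0.4], "dr": [0, 0, 0], "fingers": 0.5},
    {"delta_pos": [0, 0, 0.4], "dr": [0, 0, 0], "fingers": 0.5}
  ]
}}

```text
time: 11.22
tool_pos: [0.54, 0.0142, 0.1198]
tool_rot: [3.141, 0.0, 1.31]
contact_force: [0.4, -0.3, 0.4]
opening: 0.0353
grip_force: 45.0
```

>>> {"method": "step_arm", "body": {
  "increments": [
    {"delta_pos": [0, 0, 0.1], "dr": [0, 0, 0], "fingers": 0.5},
    {"delta_pos": [0, 0, 0.2], "dr": [0, 0, 0], "fingers": 0.5},
    {"delta_pos": [0, 0, 0.3], "dr": [0, 0, 0], "fingers": 0.5},
    {"delta_pos": [0, 0, 0.4], "dr": [0, 0, 0], "fingers": 0.5},
    {"delta_pos": [0, 0, 0.4], "dr": [0, 0, 0], "fingers": 0.5}
  ]
}}

```text
time: 11.85
tool_pos: [0.541, 0.0141, 0.1169]
tool_rot: [3.138, -0.0, 1.31]
contact_force: [1.0, 0.1, 5.6]
opening: 0.0355
grip_force: 45.0
```

>>> {"method": "step_arm", "body": {
  "increments": [
    {"delta_pos": [0, 0, 0.1], "dr": [0, 0, 0], "fingers": 0.5},
    {"delta_pos": [0, 0, 0.2], "dr": [0, 0, 0], "fingers": 0.5},
    {"delta_pos": [0, 0, 0.3], "dr": [0, 0, 0], "fingers": 0.5},
    {"delta_pos": [0, 0, 0.4], "dr": [0, 0, 0], "fingers": 0.5},
    {"delta_pos": [0, 0, 0.4], "dr": [0, 0, 0], "fingers": 0.5}
  ]
}}

```text
time: 12.48
tool_pos: [0.5398, 0.0143, 0.1109]
tool_rot: [-3.141, 0.0, 1.31]
contact_force: [3.1, 0.3, -6.1]
opening: 0.0353
grip_force: 45.0
```

The force rose and then reversed as the cap was drawn down, so it clicked. I keep pressing.

>>> {"method": "step_arm", "body": {
  "increments": [
    {"delta_pos": [0, 0, 0.1], "dr": [0, 0, 0], "fingers": 0.5},
    {"delta_pos": [0, 0, 0.2], "dr": [0, 0, 0], "fingers": 0.5},
    {"delta_pos": [0, 0, 0.3], "dr": [0, 0, 0], "fingers": 0.5},
    {"delta_pos": [0, 0, 0.4], "dr": [0, 0, 0], "fingers": 0.5},
    {"delta_pos": [0, 0, 0.4], "dr": [0, 0, 0], "fingers": 0.5}
  ],
  "newtons": 55
}}

```text
time: 13.1
tool_pos: [0.54, 0.0143, 0.1081]
tool_rot: [3.141, 0.0, 1.31]
contact_force: [0.7, -0.1, 1.5]
opening: 0.0353
grip_force: 55.0
```

>>> {"method": "step_arm", "body": {
  "increments": [
    {"delta_pos": [0, 0, 0.1], "dr": [0, 0, 0], "fingers": 0.5},
    {"delta_pos": [0, 0, 0.2], "dr": [0, 0, 0], "fingers": 0.5},
    {"delta_pos": [0, 0, 0.3], "dr": [0, 0, 0], "fingers": 0.5},
    {"delta_pos": [0, 0, 0.3], "dr": [0, 0, 0], "fingers": 0.5},
    {"delta_pos": [0, 0, 0.3], "dr": [0, 0, 0], "fingers": 0.5}
  ]
}}

```text
time: 13.72
tool_pos: [0.54, 0.0141, 0.1057]
tool_rot: [3.141, 0.0, 1.311]
contact_force: [-1.2, 0.8, 9.4]
opening: 0.0353
grip_force: 55.0
```

>>> {"method": "step_arm", "body": {
  "increments": [
    {"delta_pos": [0, 0, 0.1], "dr": [0, 0, 0], "fingers": 0.5},
    {"delta_pos": [0, 0, 0.2], "dr": [0, 0, 0], "fingers": 0.5},
    {"delta_pos": [0, 0, 0.3], "dr": [0, 0, 0], "fingers": 0.5},
    {"delta_pos": [0, 0, 0.3], "dr": [0, 0, 0], "fingers": 0.5},
    {"delta_pos": [0, 0, 0.3], "dr": [0, 0, 0], "fingers": 0.5}
  ]
}}

```text
time: 14.35
tool_pos: [0.5402, 0.0139, 0.1054]
tool_rot: [3.139, 0.0, 1.311]
contact_force: [-9.1, 0.0, 31.4]
opening: 0.0351
grip_force: 55.0
```

It is at a hard stop with 31 N. I ease it slightly to a firm hold and check the scene.

>>> {"method": "step_arm", "body": {
  "increments": [
    {"delta_pos": [0, 0, -0.1], "dr": [0, 0, 0], "fingers": 0.5},
    {"delta_pos": [0, 0, -0.1], "dr": [0, 0, 0], "fingers": 0.5},
    {"delta_pos": [0, 0, -0.1], "dr": [0, 0, 0], "fingers": 0.5},
    {"delta_pos": [0, 0, -0.1], "dr": [0, 0, 0], "fingers": 0.5},
    {"delta_pos": [0, 0, -0.1], "dr": [0, 0, 0], "fingers": 0.5}
  ]
}}

```text
time: 14.98
tool_pos: [0.5402, 0.0139, 0.1055]
tool_rot: [3.139, 0.0, 1.311]
contact_force: [-7.1, -0.1, 23.3]
opening: 0.0355
grip_force: 55.0
```

```bash
python3 - <<'E'
from h import *
im=viewer.read_camera("scene"); w=viewer.read_camera("wrist")
cv2.imwrite("pics/s7.png",np.vstack([cv2.resize(im[150:250,270:430],(480,300),interpolation=2),cv2.resize(w,(480,300))])[:,:,::-1])
go([.54,.014,.105],75)
E
```

```text
t 15.07 tcp [0.5402 0.0139 0.1055] yaw [179.9   0.   75.1] F [-6.5 -0.5 24.3] open 0.0351
go [ 0.01 -0.02  0.05] [0.1 0.  0.1]
```

View pics/s7.png

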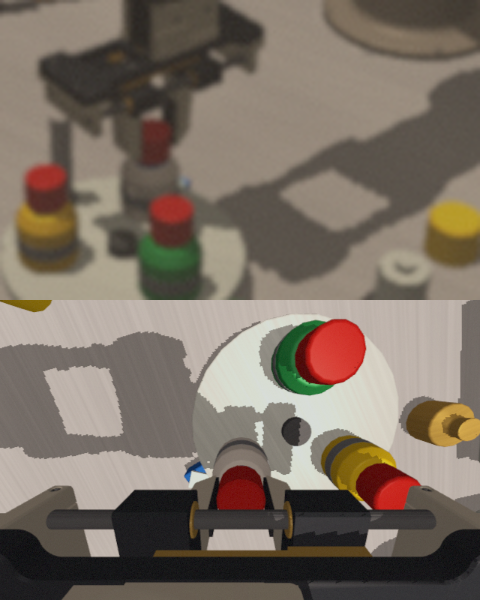

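The cap sits square on the white pot at crop (155,140), down at the shoulder with no blue ring showing. It is at the home height with about 24 N of pressure, and the carousel is at the marker.

```bash
python3 -c "
from cell import robot
print(robot.hand_in())"
```

```text
the job is handed in; nothing more can be done
None
```

The job is handed in: the white pot is at the blue marker, and the red cap clicked on, went fully home and is still held down with about 24 N. The other items were not touched, and it took about 15 s of the 56 s allowed.

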